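Strap the cutting die into its carrier

TASK

Lock the brass cutting die into its steel carrier using only the fingertips: push the standing hinged strap over across the die and press it down flat, then, while it is held down, push it by its raised ridge towards the lip until it stops, so that its free edge is tucked well beneath the retaining lip and stays there when let go. Nothing is to be picked up; leave the die, the carrier and everything else on the bench where they are.

Things in the scene. Friction and masses are not known exactly. Their poses are not given: they have to be found in the camera images.
- carrier: Loose, heavy (3 kg) grey steel base plate 170 (x) x 200 (y) x 10 mm flat on the bench; origin at the centre of its underside, z up. Its own +y is the tuck direction: hinge cheeks stand at its -y end, the lip block at its +y end, all centred on x = 0. Cheeks: two dark 6 mm plates at x = +-38 mm, y -89 to -39 mm, top 56 mm above the bench, slotted for the hinge pin.
- strap (a joint): Tilt of the strap about its pin (rad): 0 = flat (hard stop), free edge towards the lip; 1.57 = upright; up to 2.3 = leaning back away from the lip. Light spring and hinge friction: it stands still where it starts, but pressed flat and let go untucked it springs up to about 0.9; about 2 N near the ridge keeps it flat. Tucked, it rests at about 0.03 to 0.05.
- strap_slide (a joint): Travel of the hinge pin along its slots towards the lip, carrier +y (m): 0 = drawn back, 0.022 = stop, fully home. Friction 2.5 N, stays where left. At 0 the flat strap's free edge is 8 mm short of the lip; at 0.022 it is 14 mm beneath it. Slid on more than 8 mm before it is flat, the strap lands on the lip and must be pushed back first.
- strap_pin (a point): Centre of the 8 mm hinge pin, 47 mm above the bench at carrier x = 0, y = -75 mm + slide. The strap is a bare aluminium plate 56 mm wide, 4 mm thick, 6 to 110 mm from the pin, the pin's axis in its mid-plane. The point's y points along the strap to its free edge, its z out of the outer face (uppermost when flat; turned away from the lip when it stands).
- strap_tip (a point): Middle of the strap's free edge (mid-thickness), 110 mm from the pin.
- ridge (a point): Middle of the top of the push ridge on the strap's outer face: a bar 44 mm wide across the strap, 6 mm thick along it, 10 mm proud, centred 85 mm from the pin. With the strap flat, its face is 49 mm and the ridge's top 59 mm above the bench. Push on the ridge's hinge-side flank, 82 mm from the pin.
- lip_edge (a point): Middle of the lip's lower edge facing the hinge, 53 mm above the bench, at carrier y = 43 mm. The lip is a 6 mm plate on top of a dark steel block 80 mm wide (x), y 43 to 80 mm, top 59 mm above the bench; beneath it a slot open towards the hinge, 38 to 53 mm above the bench and 19 mm deep.
- die: Brass-coloured cutting die, a bent-strip outline with cross bars, 156 x 58 x 26 mm, about 0.45 kg, loose on the carrier's plate beneath the strap's path; its top is 36 mm above the bench; origin at the middle of its underside. Stays where it lies.
- weight_a: Bystander: knobbed steel pattern weight, 48 mm dia., 60 mm high; origin under its centre.
- weight_b: Bystander: the same kind of pattern weight, 48 mm dia., 60 mm high; origin under its centre.
- small_die: Bystander: small five-sided brass die, about 60 x 50 x 26 mm; origin under its centre.
- awl: Bystander: awl lying on the bench.
- hammer: Bystander: hammer lying on the bench.
- glue_jar: Bystander: jar with black cap, 64 mm dia., 85 mm high; origin under its centre.
- rivet_cup: Bystander: small steel cup, 72 mm dia., 50 mm high; origin under its centre.
There are look-alikes about, which are no part of the job. There is more than one size of the die; the one meant has the size given above.

How it is judged:
By the outcome, as a careful person would: the job done as asked, in the order asked, and still so for the second after the job is handed in, with the robot touching nothing.
It also fails if it takes over 38 s, if anything falls off the work surface, if the arm or the gripper's body presses on something with over 40 N, if the wrist force passes 120 N, or if a joint passes its speed limit or range.

ROBOT

A 6-joint arm with a two-finger parallel gripper is mounted at the origin on the work surface. World frame = base frame: x ahead of the robot, y to its left, z up, the work surface at z = 0. Lengths are in mm, angles in rad, forces in N, time in s.
With the tool pointing down it reaches from about 275 to 1000 mm from the base axis. Payload 8.4 kg.
Tool frame: the origin (TCP) lies where the fingers leave the gripper's body, on its centre line; the fingertips stand 73 mm ahead of it and the grasp point (between the pads) lies 54 mm ahead of it (grip_point_offset is the distance from the TCP to the grasp point, in mm); z points along the fingers, y is the direction in which the jaws open and shut (so a half turn about z gives the same grasp; the last joint's range is limited). The gripper opens to 85 mm and grips with 20 to 120 N. Pads are 22 mm wide; open, the fingers measure 114 mm over their backs; the gripper's body (76 mm by 85 mm) begins 54 mm behind the grasp point. The pads swing forward as they close: fully open they stand 13 mm farther back than shut.
Start: joints at [1.16, 0.353, 1.633, -0, 1.155, -0.002], TCP at [248.442, 573.503, 303.881] pointing down, gripper open.
Joint ranges: [-2.63, 2.63], [-0.92, 2.1], [0.06, 2.66], [-1.3, 4.44], [0, 2.69], [-3.02, 3.02]. Speed limits (rad/s): [2.22, 2.22, 2.79, 3.14, 3.14, 3.14].

INTERFACE

Orientations are given as [roll, pitch, yaw] about the fixed x, y, z axes, in that order (R = Rz(yaw) Ry(pitch) Rx(roll)).
In Python, from rig import sense, grab_frame, sign_off, grip_point_offset gives the robot as it stands. The module is installed in compiled form; this text tells all that it offers.
- The arm moves only by the tool drive_tool, never from a script. Its argument "targets" is one flat list of numbers, 7 for each row, row after row: the shift along the tool's x, y, z in m, then the turn, a rotation vector about the tool's x, y, z in rad, then the opening, from 0 (shut) to 1 (fully open). In form: [tx, ty, tz, wx, wy, wz, grip, tx, ty, tz, wx, wy, wz, grip, ...]. A call has 1 to 12 rows; each row is the pose to reach, as a shift and turn from the pose commanded when the call began, along the tool's axes at that moment; what a row does not reach only later rows make up. A row lasts 1/12 s, in which the tool goes at most 41.7 mm and 7.16 degrees, less where a joint would pass 70% of its speed; a pose out of reach is approached as far as the arm can. A call with a gripper value outside its range is refused whole. The fingers move at their own pace and stop on an object; "force" is the grip in N (left out, the last holds). Time passes only in rows, so rows that repeat a pose let the fingers close. It gives the time, the measured TCP pose, the force and the opening at its end, in the units of the state.
- sense(): the state, without advancing time (a new reading comes with each control period).
- grab_frame(name): name is "scene" or "top" or "wrist"; returns a dict with "color" (400x640x3 uint8, blue, green, red), "vertical_fov" (degrees; the focal length in pixels is half the picture's height over the tangent of half this angle, whatever the lens; pixels are square), "cx", "cy" (the principal point, pixels), "world_from_camera" (4x4, takes a point from camera to world coordinates). Camera axes: x right, y down, z forward; pixel columns grow to the right and rows downward; lengths in mm; the calibration is good to about 2 mm. A picture is of the moment at which its call begins. There is no depth.
- sign_off(): hands the job in, once; it reports no verdict.
The state is a dict: "clock": time; "qpos": joint angles; "qvel": joint speeds; "joint_efforts": joint torques, N m; "eef_pos": TCP position; "tcp_rot": TCP orientation; "contact_force": force on the tool from outside, world axes, zero at the start; "wrist_torque": the same for the moment, N m; "opening": opening from 0.0 (shut) to 1.0 (fully open).
Only numpy, scipy, OpenCV 4.12 (cv2) and the standard library are available. Lean on these libraries where they do the work, as an engineer would, in place of code of your own. Each camera call takes 0.05 s, during which the arm holds its last target. There are 200 camera calls.

## Working session

There is one attempt and no reset: what is moved stays moved. The work goes in short steps, Python scripts to look and compute and a tool call to move; the robot and the scene stay as the last step left them, time stands still between calls to the robot, and variables do not carry over. Pictures are saved under pics/ and viewed, about 8 in all and at most 12, crops included, and the job is handed in when it is done.

Besides the shell and the picture viewer there is one more tool, called as name(argument=value, ...) on one line, values as JSON. drive_tool: Moves the arm, as the interface text tells. Its arguments: {"type":"object","properties":{"targets":{"type":"array"},"force":{"type":"number"}},"required":["targets"]}

```bash
mkdir -p pics; cat > h.py <<'E'
import numpy as np, cv2
from rig import *
def shot(n,f):
    d=grab_frame(n); cv2.imwrite(f'pics/{f}.png',d['color']); np.save(f'pics/{f}.npy',d,allow_pickle=True); return d
def load(f): return np.load(f'pics/{f}.npy',allow_pickle=True).item()
def F(d): return 200/np.tan(np.radians(d['vertical_fov'])/2)
def ray(d,u,v):
    T=d['world_from_camera']; r=T[:3,:3]@np.array([(u-d['cx'])/F(d),(v-d['cy'])/F(d),1]); return T[:3,3],r
def onz(d,u,v,z):
    o,r=ray(d,u,v); return o+r*(z-o[2])/r[2]
def proj(d,p):
    T=d['world_from_camera']; c=T[:3,:3].T@(np.array(p)-T[:3,3]); return np.array([c[0]/c[2]*F(d)+d['cx'],c[1]/c[2]*F(d)+d['cy']])
E
python3 -c "
from h import *
s=sense();print(s)
for n in('scene','top','wrist'):
    d=shot(n,n+'0');print(n,d['vertical_fov'],d['world_from_camera'].round(2).tolist())
a=load('scene0')['color'];b=load('top0')['color']
cv2.imwrite('pics/both.png',np.vstack([a,b])[:, :] if 0 else a)
"
```

```text
{'clock': 0.0, 'qpos': array([ 1.15959169e+00,  3.53683646e-01,  1.63415643e+00,  1.09902146e-05,
        1.15520893e+00, -2.41587306e-03]), 'qvel': array([-1.90301181e-03, -7.85931769e-04, -7.58191387e-05,  1.23129913e-03,
       -1.16847283e-03, -9.83703362e-04]), 'joint_efforts': array([-3.97135140e-03, -6.05243754e+01, -3.42074668e+01, -4.69006936e-04,
        9.34674841e-03,  1.87731712e-05]), 'eef_pos': array([248.28746256, 573.1423582 , 303.12990361]), 'tcp_rot': array([-3.14013633e+00, -1.35665681e-05,  2.73279944e+00]), 'contact_force': array([ 0.26630141, -0.19918188,  0.52803674]), 'wrist_torque': array([-0.05384248,  0.00965561, -0.03513576]), 'opening': 0.998798851747364}
scene 52.99017730467975 [[0.05, 0.75, -0.66, 1357.35], [1.0, -0.03, 0.04, -8.74], [0.01, -0.66, -0.75, 979.2], [0.0, 0.0, 0.0, 1.0]]
top 44.546824084601056 [[-0.01, -1.0, 0.07, 401.78], [-1.0, 0.01, 0.0, 56.64], [-0.01, -0.07, -1.0, 1597.17], [0.0, 0.0, 0.0, 1.0]]
wrist 66.91497865997054 [[0.4, 0.88, 0.26, 184.83], [0.92, -0.38, -0.11, 601.75], [-0.0, 0.28, -0.96, 374.28], [0.0, 0.0, 0.0, 1.0]]
```

View pics/top0.png

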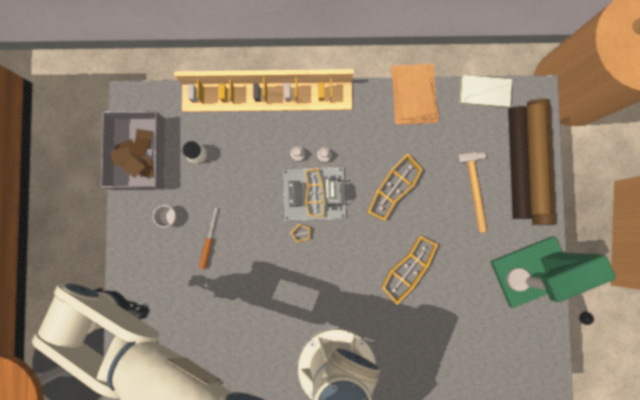

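View pics/scene0.png

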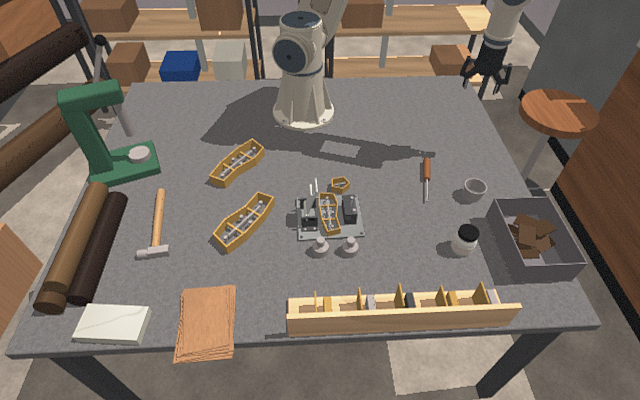

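Top view: the carrier is at about (315,194), with the lip block apparently at (291,194) and the hinge cheeks at (335,190). Three things could pass for the die: the one on the carrier at (315,192), and larger dies lying loose at (396,187) and (410,270). The five-sided one at (301,233) is the small die. I choose the one on the carrier, and will check it in a close crop.

```bash
python3 -c "
from h import *
a=load('top0')['color'][155:235,270:360];b=load('scene0')['color'][170:260,285:375]
k=lambda i,s:cv2.resize(i,None,fx=s,fy=s,interpolation=cv2.INTER_CUBIC)
a=k(a,6);b=k(b,6)[:480]; b=cv2.resize(k(load('scene0')['color'][170:260,285:375],1),(400,400),interpolation=cv2.INTER_CUBIC)
a=cv2.resize(load('top0')['color'][150:240,270:360],(400,400),interpolation=cv2.INTER_CUBIC)
cv2.imwrite('pics/c1.png',np.hstack([a,b]))
d=load('top0')
for uv in [(284,168),(345,168),(284,220),(345,220)]: print(onz(d,*uv,10).round(0))
"
```

```text
[643. 163.  10.]
[640. -37.  10.]
[472. 165.  10.]
[470. -34.  10.]
```

View pics/c1.png

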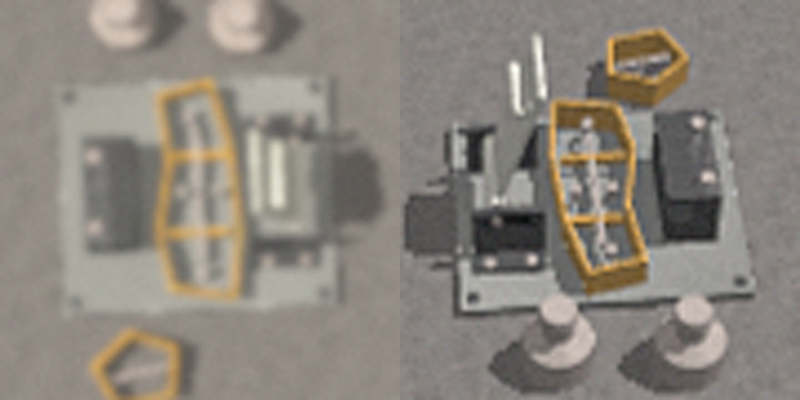

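The crop confirms the choice: this die sits on the carrier between the lip block (world +y side) and the hinge cheeks (−y side), and the strap stands about upright. The weights are off the +x edge. Next I move to a wrist viewpoint above it, shutting the fingers on the way.

drive_tool(targets=[-0.468,-0.307,-0.016,0,0,1.16,0,-0.468,-0.307,-0.016,0,0,1.16,0,-0.468,-0.307,-0.016,0,0,1.16,0,-0.468,-0.307,-0.016,0,0,1.16,0,-0.468,-0.307,-0.016,0,0,1.16,0,-0.468,-0.307,-0.016,0,0,1.16,0,-0.468,-0.307,-0.016,0,0,1.16,0,-0.468,-0.307,-0.016,0,0,1.16,0,-0.468,-0.307,-0.016,0,0,1.16,0,-0.468,-0.307,-0.016,0,0,1.16,0,-0.468,-0.307,-0.016,0,0,1.16,0,-0.468,-0.307,-0.016,0,0,1.16,0], force=40)

```text
clock: 1.15
eef_pos: [523.6, 153.8, 318.2]
tcp_rot: [-3.142, -0.0, 1.573]
contact_force: [0.2, 1.0, -0.3]
opening: -0.001
```

drive_tool(targets=[-0.03,0.02,0,0,0,0,0,-0.03,0.02,0,0,0,0,0,-0.03,0.02,0,0,0,0,0,-0.03,0.02,0,0,0,0,0])

```text
clock: 1.48
eef_pos: [542.6, 125.8, 317.8]
tcp_rot: [-3.141, -0.0, 1.572]
contact_force: [-0.4, 0.9, 0.1]
opening: 0.004
```

```bash
python3 -c "
from h import *
d=shot('wrist','w1');s=sense();print(s['eef_pos'],s['tcp_rot'],s['qvel'].max());print(d['world_from_camera'].round(3).tolist(),F(d))
for p in [(556,64,0),(471,-36,10),(641,164,10),(556,-11,47)]: print(p,proj(d,p).round())
"
```

```text
[542.42272834 126.4105139  317.88128121] [-3.14070829e+00 -1.79201719e-04  1.57301491e+00] 0.016376437203137317
[[1.0, 0.001, -0.0, 544.117], [0.001, -0.96, -0.279, 196.983], [-0.0, 0.279, -0.96, 388.868], [0.0, 0.0, 0.0, 1.0]] 302.65469464337366
(556, 64, 0) [329. 208.]
(471, -36, 10) [269. 278.]
(641, 164, 10) [399. 134.]
(556, -11, 47) [330. 276.]
```

View pics/w1.png

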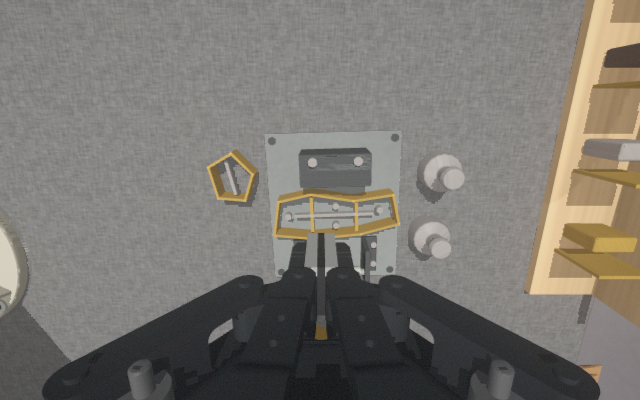

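```bash
python3 -c "
from h import *
w=load('w1');t=load('top0');s=load('scene0')
g=w['color']
# plate outline, lightish greenish grey: fit edges by gradient
gr=cv2.cvtColor(g,cv2.COLOR_BGR2GRAY).astype(float);gr=cv2.GaussianBlur(gr,(0,0),1.2)
gx=np.diff(gr,axis=1);gy=np.diff(gr,axis=0)
def edge(pts):
    p=np.array([onz(w,u,v,10)[:2] for u,v in pts]);vx,vy,x,y=cv2.fitLine(p.astype(np.float32),cv2.DIST_HUBER,0,.01,.01).ravel();return p,np.array([vx,vy]),np.array([x,y])
L=[(258+np.argmax(gx[v,258:276])+.5,v) for v in range(142,268,4)]
R=[(392+np.argmin(gx[v,392:408])+.5,v) for v in list(range(140,185,4))+list(range(238,268,4))]
T=[(u,124+np.argmax(gy[124:142,u])+.5) for u in range(275,392,4)]
for n,e in(('L',L),('R',R),('T',T)):
    p,dv,c=edge(e);print(n,np.degrees(np.arctan2(dv[1],dv[0])).round(2),c.round(1),'res',np.abs((p-c)@np.array([-dv[1],dv[0]])).mean().round(2))
# lip block top rear/front edges
for uv in [(300,151),(371,149)]: print('lip rear',onz(w,*uv,59).round(1))
for uv in [(327.9,179),(327.9,198),(332.2,184.5),(332.2,197)]: print([onz(t,*uv,z).round(0).tolist() for z in(130,157)])
k=lambda i:cv2.resize(i,(400,400),interpolation=cv2.INTER_CUBIC)
cv2.imwrite('pics/c2.png',np.hstack([k(t['color'][165:225,305:365]),k(s['color'][175:235,295:355])]))
for th in(1.4,1.57,1.8):
  for r,n in((110,0),(85,12)):
    c=[-11+r*np.cos(th)-n*np.sin(th),47+r*np.sin(th)+n*np.cos(th)]
    print(th,r,proj(t,(556,*c)).round(1),proj(s,(556,*c)).round(1))
"
```

```text
L -88.17 [476.8  65.1] res 1.77
R -88.0 [645.6  85. ] res 3.08
T 1.72 [562.1 166.8] res 0.69
lip rear [521.5 150.2  59. ]
lip rear [598.8 152.5  59. ]
[[589.0, 23.0, 130.0], [586.0, 23.0, 157.0]]
[[531.0, 24.0, 130.0], [529.0, 24.0, 157.0]]
[[572.0, 10.0, 130.0], [569.0, 11.0, 157.0]]
[[534.0, 11.0, 130.0], [532.0, 11.0, 157.0]]
1.4 110 [333.3 188.9] [309.3 182.6]
1.4 85 [338.4 189.7] [303.9 188.3]
1.57 110 [339.6 188.8] [302.8 182.5]
1.57 85 [343.2 189.6] [298.8 188.6]
1.8 110 [348.  188.8] [294.  183.4]
1.8 85 [349.4 189.7] [292.3 190. ]
```

View pics/c2.png

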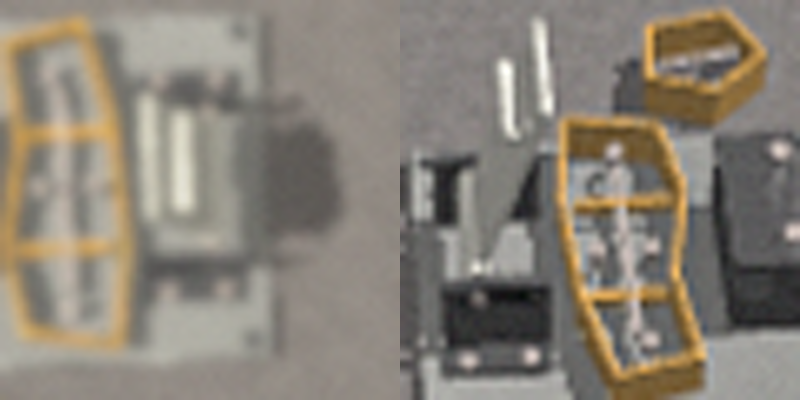

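The carrier's centre is about (561,66) with a yaw of about +0.03. The strap stands at roughly 1.25 rad, with its tip near y 24 and the pin near (562,−8.5,47). I'll move behind the strap (hinge side), first at height and then down.

drive_tool(targets=[-0.04,0.005,0,0,0,-0.01,0,-0.08,0.01,0,0,0,-0.03,0,-0.12,0.018,0,0,0,-0.03,0,-0.152,0.018,0,0,0,-0.03,0,-0.152,0.018,0,0,0,-0.03,0,-0.152,0.018,0.04,0,0,-0.03,0,-0.152,0.018,0.08,0,0,-0.03,0,-0.152,0.018,0.12,0,0,-0.03,0,-0.152,0.018,0.126,0,0,-0.03,0,-0.152,0.018,0.126,0,0,-0.03,0,-0.152,0.018,0.126,0,0,-0.03,0])

```text
clock: 2.45
eef_pos: [561.9, -25.1, 193.4]
tcp_rot: [3.141, -0.0, 1.604]
contact_force: [1.4, 0.7, 0.3]
opening: -0.002
```

```bash
python3 -c "
from h import *
s=sense();print(s['eef_pos'],s['tcp_rot'],s['contact_force'],s['clock'])
a=shot('scene','s2')['color'][160:240,280:380];b=shot('wrist','w2')['color'][100:300,200:450]
k=lambda i:cv2.resize(i,(400,320),interpolation=cv2.INTER_CUBIC)
cv2.imwrite('pics/c3.png',np.hstack([k(a),k(b)]))
"
```

```text
[561.90095936 -25.08291479 193.41263534] [ 3.14103882e+00 -4.97495055e-05  1.60416387e+00] [1.38928576 0.65148704 0.34014248] 2.45
```

View pics/c3.png

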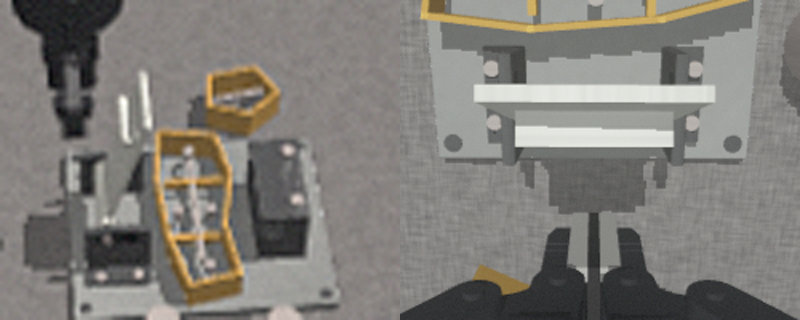

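```bash
python3 -c "
from h import *
w=load('w2')
for u,v,L,px in((321,153.8,56,150.6),(321,185.5,44,99.4)):
    o,r=ray(w,u,v);print((o+r*F(w)*L/px/1).round(1))
for u,v in((248,189.5),(414,189.5)): print(onz(w,200+(u+200-400+0)*0+0 if 0 else u,v,10).round(1))
for cu,cv in((453,143),(732,143)): print('screw',onz(w,200+(cu-400)/1.6,100+cv/1.6,10).round(1))
"
```

```text
[562.6  28.8 153.1]
[563.2  12.1 135.6]
[501.2 -26.1  10. ]
[646.4 -21.5  10. ]
screw [488.2 -26.4  10. ]
screw [640.7 -21.5  10. ]
```

The wrist view shows the fingers centred on the strap: tip edge at crop (594,94), ridge at (594,137). The strap tilt is about 1.23, which agrees with the earlier estimate. I start pushing it over with the finger side on the ridge.

drive_tool(targets=[0.01,0,0.001,0,0,0,0,0.017,0,0.002,0,0,0,0,0.022,0,0.003,0,0,0,0,0.027,0,0.004,0,0,0,0,0.032,0,0.005,0,0,0,0,0.036,0,0.007,0,0,0,0,0.04,0,0.009,0,0,0,0,0.044,0,0.011,0,0,0,0,0.048,0,0.014,0,0,0,0,0.052,0,0.017,0,0,0,0,0.052,0,0.017,0,0,0,0])

```text
clock: 3.47
eef_pos: [559.2, 26.5, 174.3]
tcp_rot: [-3.14, -0.0, 1.603]
contact_force: [-0.2, 0.3, 0.6]
opening: -0.001
```

```bash
python3 -c "
from h import *
s=sense();print(s['eef_pos'],s['contact_force'],s['clock'])
a=shot('scene','s3')['color'][160:240,280:380];b=shot('wrist','w3')['color'][100:300,200:450]
k=lambda i:cv2.resize(i,(400,320),interpolation=cv2.INTER_CUBIC)
cv2.imwrite('pics/c4.png',np.hstack([k(a),k(b)]))
"
```

```text
[559.24981354  26.50377354 174.34915218] [-0.24005148  0.28198792  0.63349536] 3.4667
```

View pics/c4.png

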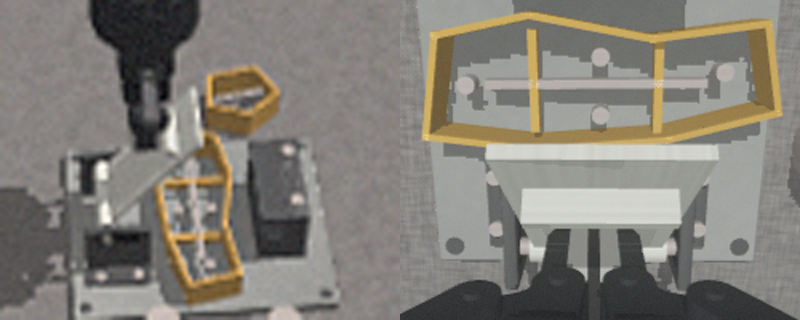

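The strap has followed to about 0.8 rad, with the fingers centred behind the ridge. Next is the arc down.

drive_tool(targets=[0.003,0,0.004,0,0,0,0,0.006,0,0.0075,0,0,0,0,0.009,0,0.011,0,0,0,0,0.012,0,0.015,0,0,0,0,0.0145,0,0.019,0,0,0,0,0.017,0,0.024,0,0,0,0,0.019,0,0.029,0,0,0,0,0.021,0,0.035,0,0,0,0,0.022,0,0.04,0,0,0,0,0.0235,0,0.0455,0,0,0,0,0.0235,0,0.0455,0,0,0,0])

```text
clock: 4.48
eef_pos: [558.3, 49.5, 128.4]
tcp_rot: [-3.14, 0.0, 1.603]
contact_force: [-0.8, -0.4, 1.0]
opening: -0.0
```

```bash
python3 -c "
from h import *
s=sense();print(s['eef_pos'],s['contact_force'],s['clock'])
a=shot('scene','s4')['color'][160:240,280:380];b=shot('wrist','w4')['color'][100:300,200:450]
k=lambda i:cv2.resize(i,(400,320),interpolation=cv2.INTER_CUBIC)
cv2.imwrite('pics/c5.png',np.hstack([k(a),k(b)]))
"
```

```text
[558.31255858  49.46988552 128.40595161] [-0.82564622 -0.39259702  0.95013463] 4.4833
```

View pics/c5.png

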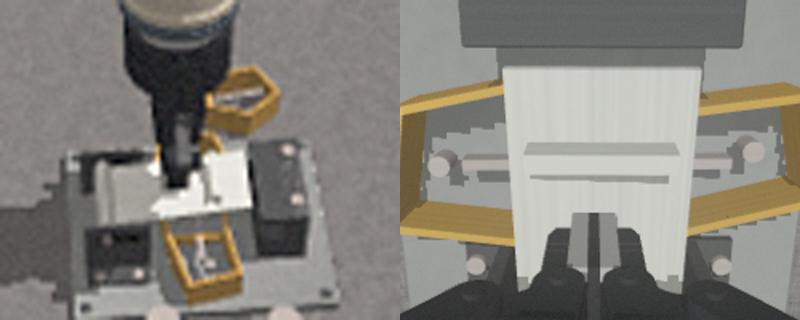

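Nearly flat, with the free edge still short of the lip (crop v 66 against the block at v 47) and the fingers behind the ridge. Now I press down gently.

drive_tool(targets=[0.001,0,0.002,0,0,0,0,0.001,0,0.004,0,0,0,0,0.001,0,0.006,0,0,0,0,0.001,0,0.007,0,0,0,0,0.001,0,0.007,0,0,0,0])

```text
clock: 5.0
eef_pos: [558.9, 50.4, 122.5]
tcp_rot: [3.142, -0.0, 1.603]
contact_force: [0.1, 0.4, 0.1]
opening: -0.002
```

drive_tool(targets=[0,0,0.001,0,0,0,0,0,0,0.001,0,0,0,0,0,0,0.002,0,0,0,0,0,0,0.002,0,0,0,0,0,0,0.002,0,0,0,0])

```text
clock: 5.42
eef_pos: [559.0, 50.4, 121.0]
tcp_rot: [3.141, -0.0, 1.603]
contact_force: [-1.1, 2.0, 6.5]
opening: 0.003
```

drive_tool(targets=[0,0,0.0005,0,0,0,0,0,0,0.001,0,0,0,0,0,0,0.001,0,0,0,0])

```text
clock: 5.67
eef_pos: [559.2, 50.4, 120.4]
tcp_rot: [3.141, -0.0, 1.603]
contact_force: [-2.1, 0.7, 11.2]
opening: 0.003
```

```bash
python3 -c "
from h import *
s=sense();print(s['eef_pos'],s['contact_force'],s['clock'])
b=shot('wrist','w5')['color'][80:300,200:450]
cv2.imwrite('pics/c6.png',cv2.resize(b,None,fx=2.4,fy=2.4,interpolation=cv2.INTER_CUBIC))
"
```

```text
[559.18386677  50.42598027 120.43929079] [-2.07671449  0.70028769 11.17739882] 5.6667
```

View pics/c6.png

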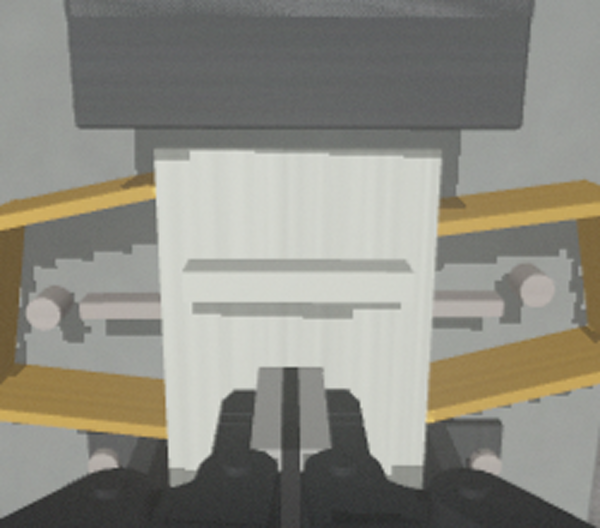

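The strap is flat on its stop at 11 N, with the free edge about 5–8 mm short of the lip (edge at v 150, lip at v 128). The fingertips are about 12 mm behind the ridge (v 366 against 305). Keeping it pressed, I slide towards the lip.

drive_tool(targets=[0.003,0,0,0,0,0,0,0.006,0,0,0,0,0,0,0.009,0,0,0,0,0,0,0.012,0,0,0,0,0,0,0.015,0,0,0,0,0,0,0.018,0,0,0,0,0,0,0.021,0,0,0,0,0,0,0.024,0,0,0,0,0,0,0.024,0,0,0,0,0,0])

```text
clock: 6.47
eef_pos: [558.8, 74.0, 120.5]
tcp_rot: [3.14, 0.001, 1.604]
contact_force: [-1.2, -2.6, 8.5]
opening: -0.0
```

drive_tool(targets=[0.002,0,0,0,0,0,0,0.004,0,0,0,0,0,0,0.006,0,0,0,0,0,0,0.008,0,0,0,0,0,0,0.01,0,0,0,0,0,0,0.01,0,0,0,0,0,0])

```text
clock: 6.97
eef_pos: [558.5, 83.9, 120.4]
tcp_rot: [3.14, 0.001, 1.603]
contact_force: [-0.1, -4.1, 7.0]
opening: 0.0
```

drive_tool(targets=[0.001,0,0,0,0,0,0,0.002,0,0,0,0,0,0,0.002,0,0,0,0,0,0])

```text
clock: 7.22
eef_pos: [558.4, 85.5, 120.3]
tcp_rot: [3.14, 0.001, 1.604]
contact_force: [-0.1, -6.3, 7.5]
opening: 0.0
```

```bash
python3 -c "
from h import *
s=sense();print(s['eef_pos'],s['contact_force'],s['clock'])
b=shot('wrist','w6')['color'][80:300,200:450]
cv2.imwrite('pics/c7.png',cv2.resize(b,None,fx=2.4,fy=2.4,interpolation=cv2.INTER_CUBIC))
"
```

```text
[558.40589656  85.54447267 120.3430515 ] [-0.07386983 -6.26158434  7.4724767 ] 7.2167
```

View pics/c7.png

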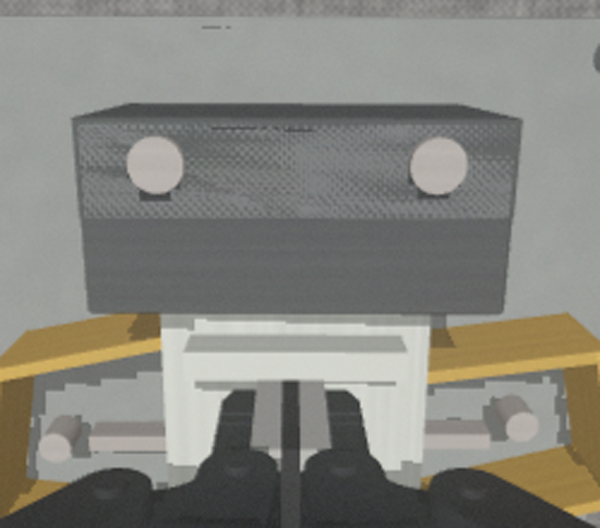

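The edge is under the lip, and the ridge's front edge (v 335) is about 7–8 mm from the lip edge (v 313). That matches full travel. I push slightly more to confirm the stop without shifting the carrier.

drive_tool(targets=[0.0005,0,0,0,0,0,0,0.001,0,0,0,0,0,0,0.001,0,0,0,0,0,0])

```text
clock: 7.52
eef_pos: [558.4, 85.8, 120.3]
tcp_rot: [3.14, 0.003, 1.604]
contact_force: [0.9, -11.8, 7.8]
opening: -0.003
```

Firm stop: 0.3 mm for 5.5 N more. I unload, lift off and retreat upward.

drive_tool(targets=[-0.002,0,-0.001,0,0,0,0,-0.002,0,-0.003,0,0,0,0,-0.004,0,-0.006,0,0,0,0,-0.004,0,-0.02,0,0,0,0,-0.004,0,-0.05,0,0,0,0,-0.004,0,-0.09,0,0,0,0,-0.02,0,-0.13,0,0,0,0,-0.04,0,-0.17,0,0,0,0,-0.06,0,-0.2,0,0,0,0,-0.06,0,-0.2,0,0,0,0])

```text
clock: 8.35
eef_pos: [562.1, 25.0, 326.9]
tcp_rot: [3.131, 0.001, 1.602]
contact_force: [0.8, 0.9, -0.6]
opening: 0.002
```

```bash
python3 -c "
from h import *
s=sense();print(s['eef_pos'],s['contact_force'],s['clock'])
w=shot('wrist','w7');b=w['color'][100:300,220:420];a=shot('scene','s7')['color'][160:240,280:380]
k=lambda i,q:cv2.resize(i,q,interpolation=cv2.INTER_CUBIC)
cv2.imwrite('pics/c8.png',np.hstack([k(a,(320,400)),k(b,(400,400))]))
for f in('w1',): pass
"
```

```text
[562.14075176  24.98431658 326.88561945] [ 0.75547588  0.89409915 -0.62395388] 8.35
```

View pics/c8.png

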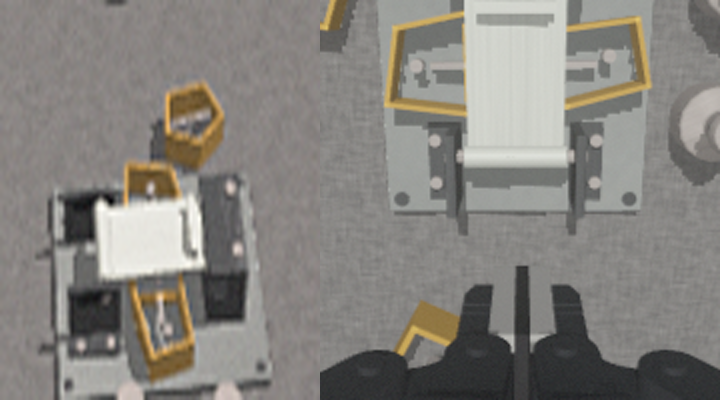

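```bash
python3 -c "
from h import *
w=load('w7')
P=lambda u,v,z:onz(w,220+(u-320)/2,100+v/2,z).round(1)
print('pin',P(518,157,49),'screws',P(402,199,10),P(629,199,10),'ridge top',P(516,8,59),P(516,20,59))
a=load('scene0')['color'].astype(float);b=load('s7')['color'].astype(float)
for n,(x,y,W,H) in {'carrier+lip':(345,195,18,40),'die':(318,222,26,14),'wA':(312,236,18,20),'wB':(340,236,20,20),'small':(332,176,20,16)}.items():
    s,_=cv2.phaseCorrelate(cv2.cvtColor(a[y:y+H,x:x+W].astype('uint8'),6).astype(float),cv2.cvtColor(b[y:y+H,x:x+W].astype('uint8'),6).astype(float));print(n,np.round(s,2))
"
```

```text
pin [565.1  13.8  49. ] screws [488.8 -26.4  10. ] [641.  -22.2  10. ] ridge top [561.4  98.1  59. ] [561.6  91.9  59. ]
carrier+lip [-0.14  0.13]
die [0.51 0.67]
wA [0.04 0.1 ]
wB [ 0.03 -0.1 ]
small [-0.02 -0.01]
```

The pin reads y = 13.8 (about 22 mm of travel) and the carrier screws are where they were. I'm handing it in.

```bash
python3 -c "
from rig import *
print(sign_off())"
```

```text
the job is handed in; nothing more can be done
None
```

The die is locked in its carrier. With the fingers shut, I pushed the strap over by its ridge, pressed it flat onto its stop at about 11 N, and slid it towards the lip while it was held down. It met a firm stop at 12 N, and I then lifted clear. The robot's clock was at about 8.4 s of the 38 s allowed.

**Last checks, with the arm clear:**
- **Strap:** it stays down with its free edge under the lip. The pin measured y ≈ 13.8 mm against an estimated start of −8.5 mm, so about 22 mm of travel (fully home). The pin's start position was worked out from the carrier outline, not seen directly.
- **Carrier:** its corner screws read within 1 mm of their earlier positions.
- **Weights and small die:** they showed no shift in the scene image (0.1 px or less).
- **Die:** the image comparison gave about 0.5–0.7 px. I put that down to the strap's new shadow and did not check further; nothing was seen touching the die.
- **Not re-measured:** the awl, hammer, jar and cup. The arm did not work near them.

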